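# Clamp a board under a spring hold-down press

## Robot

A 6-joint arm with a two-finger parallel gripper is mounted at the origin on a cart in front of the work surface, level with it; the furniture and walls round the work are solid. World frame = base frame: x ahead of the robot, y to its left, z up, the work surface at z = 0. Lengths are in mm, angles in degrees, forces in N, time in s.
With the tool pointing down it reaches from about 300 to 850 mm from the base axis. Payload 4.2 kg.
Tool frame: the origin (TCP) lies at the very end of the fingers, on their centre line; the grasp point (between the pads) lies 19 mm behind it (env.grip_depth is the distance from the TCP to the grasp point, in mm); z points along the fingers, y is the line along which they close (so a half turn about z gives the same grasp; the last joint's range is limited). The gripper opens to 91 mm and grips with 3 to 60 N. Pads are 32 mm wide; open, the fingers measure 118 mm over their backs; the gripper's body (76 mm by 178 mm) begins 60 mm behind the grasp point.
Start: joints at [65.89, 18.312, 89.639, -0, 72.044, -1.146], TCP at [224.343, 529.446, 213.976] pointing down, gripper open.
Joint ranges: [-177.97, 177.97], [-48.28, 115.42], [12.27, 149.76], [-77.06, 257.06], [2.81, 150.46], [-146.56, 146.56]. Speed limits (degrees/s): [147.25, 147.25, 180, 180, 180, 180].

## Interface

Orientations are given as [roll, pitch, yaw] about the fixed x, y, z axes, in that order (R = Rz(yaw) Ry(pitch) Rx(roll)).
In Python, from workcell import env, cams gives the robot as it stands.
- The arm moves only by the tool apply_moves, never from a script. Its argument "deltas" is a list of rows, each a list of 5 numbers: the shift along the tool's x, y, z in m, then the turn about the tool's z in rad, then the opening, from -1 (shut) to 1 (fully open), so that 0 is half open. In form: [[tx, ty, tz, roll, gripper], ...]. A call has 1 to 5 rows; each row is the pose to reach, as a shift and turn from the pose commanded when the call began, along the tool's axes at that moment; what a row does not reach only later rows make up. A row lasts 1/10 s, in which the tool goes at most 50 mm and 8.59 degrees, less where a joint would pass 70% of its speed; a pose out of reach is approached as far as the arm can. A call with a gripper value outside its range is refused whole. The fingers move at their own pace and stop on an object; "grip_force" is the grip in N (left out, the last holds). Time passes only in rows, so rows that repeat a pose let the fingers close. It gives the time, the measured TCP pose, the force, the opening and the grip force at its end, in the units of the state.
- env.state(): the state, without advancing time (a new reading comes with each control period).
- cams.grab_frame(name): name is "scene" or "top" or "wrist"; returns the picture (420x560x3 uint8, blue, green, red); there is no depth.
- cams.get_calibration(name): a dict with "mtx" (3x3 intrinsics, pixels), "k1" (the pictures are not rectified: a ray, as slopes to the right and down, at radius r is drawn at 1 + k1 r^2 times it, then the intrinsics apply), "eye" and "attitude" of the camera in the world; the wrist camera has in their place "tool_from_camera" (4x4, takes a point from camera to tool coordinates, whose origin is the TCP and whose axes are the flange's). Camera axes: x right, y down, z forward; pixel columns grow to the right and rows downward; lengths in mm; the calibration is good to about 2 mm. A picture is of the moment at which its call begins: read the wrist's pose just before it. get_calibration takes no time and is no camera call.
- env.job_done(): hands the job in; it is judged then, once.
The state is a dict: "time_s": time; "qpos": joint angles; "qvel": joint speeds; "effort": joint torques, N m; "ee_pos": TCP position; "ee_rot": TCP orientation; "force": force on the tool from outside, world axes, zero at the start; "torque": the same for the moment, N m; "gripper_width": finger opening in mm; "gripper_force": force on a finger pad.
Only numpy, scipy, OpenCV 4.12 (cv2) and the standard library are available. Lean on these libraries where they do the work, as an engineer would, in place of code of your own. Each camera call takes 0.05 s, during which the arm holds its last target. There are 200 camera calls.

## Task

Lay the loose flat brown hardwood board in the channel of the grey hold-down press and slide it lengthwise under the bridge until its end is fully home against the end stop. Then push the black cap straight down 20 mm, about two thirds of its travel, so that its top is level with the top of the thin gauge rod behind it and the sprung pad clamps the board, and finish while still holding the cap there. Leave the marker, the screw box and the spirit level where they are.

Things in the scene. Friction and masses are not known exactly. Their poses are not given: they have to be found in the camera images.
- press: Grey steel hold-down press, fixed on the bench; base plate 240 (x) x 130 (y) x 12 mm. Origin: centre of the base's underside; x runs along the channel to the end stop, y across, z up. The base's top is the channel floor. Two rails 10 mm high above it, 6 mm thick, inner faces at y = -28 and +28 mm, run from x = -55 to +100 mm; before x = -55 the sides are open.
- stop_face (a point): Foot of the end stop's face, mid channel, at channel floor height; in the press frame x +100, y 0, z +12 mm. The stop is 20 mm high, 68 mm wide. A board that is fully home has its centre at x = +20 and its near end at x = -60 mm in the press frame.
- bridge (a point): Middle of the bridge beam's underside, in the press frame x +45, y 0, z +60 mm, on the plunger's axis. The beam is 36 mm deep (x +27 to +63), 112 mm wide, 18 mm thick (to 78 mm above the bench); its posts have inner faces at y = -38 and +38 mm.
- gauge_top (a point): Flat top of the upright steel gauge rod, 8 mm thick, behind the cap: in the press frame x +88, y 0, z +106 mm. It does not move and shows the height of the cap's top at 20 mm travel.
- plunger (a joint): Travel of the spring plunger, in m: 0 up (at rest), 0.030 at the bottom; grows as the cap is pushed straight down; springs back when let go. Pushing down takes about 3 N at first and 6 N at 10 mm, where the pad meets a board; with a board underneath it needs about 13 N at 20 mm and 19 N at 30 mm.
- cap_top (a point): Centre of the flat top of the round black push cap on the plunger (cap 40 mm diameter, 14 mm thick); 126 mm above the bench at rest, 106 mm when pushed 20 mm. z up.
- pad: Round rubber-faced pad on the plunger's lower end, 32 mm diameter, on a spring of its own (2 N, plus 0.5 N per mm). Origin: centre of its lower face, 44 mm above the bench at rest, 10 mm above the top of a board that lies in the channel.
- board: The job's board: loose flat brown hardwood board, 50 (x) x 160 (y, its length) x 22 mm (z), about 0.12 kg (0.08 to 0.17); the only board of this shape. Origin: centre of its underside. It starts flat on the bench beside the press, on either side. Both ends are alike.
- marker: Bystander: black marker pen, 130 mm long, 15 mm thick, lying between the press and the board, roughly along world x. Origin: centre of its underside.
- screw_box: Bystander: cardboard screw box, 61 x 90 x 50 mm, at the left. Origin: centre of its underside.
- level: Bystander: spirit level, 230 mm long, 23 mm wide, 46 mm high, at the right. Origin: centre of its underside.

How it is judged (in metres and radians):
On the way, in this order (a step that is already met when the one before it is completed fails the run):
1. the board lies in the channel, home against the end stop, with the cap still up (x of board in the frame of press between 0.015 and 0.026 m and y of board in the frame of press between -0.006 and 0.006 m and z of board in the frame of press between 0.008 and 0.016 m and angle between the y axis of board and the x axis of press, either way round below 0.08 rad and angle between board's own z axis and vertical below 0.06 rad and value of joint plunger below 0.005 m), for 0.2 s.
2. the cap is pushed down 20 mm and the pad bears on the board (x of board in the frame of press between 0.015 and 0.026 m and y of board in the frame of press between -0.006 and 0.006 m and z of board in the frame of press between 0.008 and 0.016 m and angle between the y axis of board and the x axis of press, either way round below 0.08 rad and angle between board's own z axis and vertical below 0.06 rad and value of joint plunger between 0.016 and 0.024 m and contact force between pad and board between 1.5 and 20 N and contact force between any of the fingers, the arm and plunger above 2 N), for 0.3 s.
At the end, for the whole second after the job is handed in: The robot is holding the cap down: plunger travel 16 to 24 mm and steady, robot pressing on the cap with over 2 N, pad on the board with 1.5 to 20 N; the board lies flat in the channel, its end within 5 mm of the end stop; marker, screw box and level within 30 mm of where they were (all of step 2 and velocity of joint plunger between -0.01 and 0.01 m/s and linear speed of board below 0.02 m/s and distance of each of marker, screw_box, level from where it was at the start of the episode below 0.03 m); the arm keeps its last pose, push and grip.
It fails at once if marker pushed away (distance of marker from where it was at the start of the episode above 0.04 m).
It fails at once if screw box pushed away (distance of screw_box from where it was at the start of the episode above 0.04 m).
It fails at once if spirit level pushed away (distance of level from where it was at the start of the episode above 0.04 m).
It also fails if it takes over 64 s, if anything falls off the work surface, if the arm or the gripper's body presses on something with over 40 N, if the wrist force passes 120 N, or if a joint passes its speed limit or range.

## Working session

There is one attempt and no reset: what is moved stays moved. The work goes in short steps, Python scripts to look and compute and a tool call to move; the robot and the scene stay as the last step left them, time stands still between calls to the robot, and variables do not carry over. Pictures are saved under pics/ and viewed, at most 10 in all, crops included, and the job is handed in when it is done.

Besides the shell and the picture viewer there is one more tool, called after "Call:" in YAML: its name, and indented under it one key for each argument. apply_moves: Moves the arm, as the interface text tells. Its arguments: {"type":"object","properties":{"deltas":{"type":"array"},"grip_force":{"type":"number"}},"required":["deltas"]}

```bash
mkdir -p pics
cat > h.py <<'E'
import numpy as np, cv2
from scipy.spatial.transform import Rotation as R
from workcell import env, cams
def pose(s=None):
    s=s or env.state(); T=np.eye(4); T[:3,3]=s["ee_pos"]; T[:3,:3]=R.from_euler('xyz',s["ee_rot"],degrees=True).as_matrix(); return T
def cam(name,T=None):
    c=cams.get_calibration(name)
    if name=="wrist":
        M=T@np.array(c["tool_from_camera"]); return c,M[:3,:3],M[:3,3]
    return c,c["attitude"],np.array(c["eye"])
def ray(c,A,px):
    K=np.array(c["mtx"]); d=np.array([c["k1"],0,0,0,0.]) 
    p=cv2.undistortPoints(np.array(px,float).reshape(-1,1,2),K,d).reshape(-1,2)
    return np.c_[p,np.ones(len(p))]@A.T
def onplane(c,A,e,px,z):
    r=ray(c,A,px); return e+r*((z-e[2])/r[:,2])[:,None]
def proj(c,A,e,P):
    q=(np.atleast_2d(P)-e)@A; q=q[:,:2]/q[:,2:]; q=q*(1+c["k1"]*(q**2).sum(1))[:,None]
    K=np.array(c["mtx"]); return q*[K[0,0],K[1,1]]+[K[0,2],K[1,2]]
E
python3 - <<'E'
from h import *
for n in("scene","top"):
    cv2.imwrite(f"pics/{n}0.png",cams.grab_frame(n)); print(n,cams.get_calibration(n))
print(cams.get_calibration("wrist")); print(env.state())
E
```

```text
scene {'mtx': array([[408.67143862,   0.        , 279.06672308],
       [  0.        , 408.67143862, 207.41774172],
       [  0.        ,   0.        ,   1.        ]]), 'k1': -0.04250549247637415, 'eye': array([-151.72807577, -511.13582171,  777.67859197]), 'attitude': array([-126.32447645,   -1.21253421,  -56.03321913])}
top {'mtx': array([[403.87510204,   0.        , 282.33777951],
       [  0.        , 403.87510204, 211.65113029],
       [  0.        ,   0.        ,   1.        ]]), 'k1': 0.03370517970544679, 'eye': array([ 368.02005791,    8.25802736, 1305.31830201]), 'attitude': array([-1.68352617e+02,  1.31139424e-01, -9.57342314e+01])}
{'mtx': array([[355.55375368,   0.        , 280.23806272],
       [  0.        , 355.55375368, 209.45810251],
       [  0.        ,   0.        ,   1.        ]]), 'k1': -0.03454416565120964, 'tool_from_camera': array([[-5.20726629e-04, -9.61139618e-01, -2.76062247e-01,
         7.78919182e+01],
       [ 9.99999773e-01, -6.18697426e-04,  2.67795025e-04,
        -3.32949092e-01],
       [-4.28187410e-04, -2.76062045e-01,  9.61139721e-01,
        -1.71693458e+02],
       [ 0.00000000e+00,  0.00000000e+00,  0.00000000e+00,
         1.00000000e+00]])}
{'time_s': 0.1, 'qpos': array([ 6.58906830e+01,  1.83486098e+01,  8.96990547e+01,  9.21310214e-04,
        7.20426183e+01, -1.14484268e+00]), 'qvel': array([ 0.01303358, -0.06191307, -0.22886538,  0.01023595,  0.03321773,
       -0.02326903]), 'effort': array([-6.05154146e-04, -4.13333452e+01, -2.32509363e+01,  7.28983758e-02,
        4.21600824e-02, -6.60866272e-05]), 'ee_pos': array([224.1469431 , 529.03403951, 213.20045752]), 'ee_rot': array([-1.79909753e+02, -2.67965139e-03,  1.57035239e+02]), 'force': array([-0.22301448, -0.38320048,  0.7396584 ]), 'torque': array([ 0.06944894, -0.06855344, -0.01156605]), 'gripper_force': 0.0, 'gripper_width': 91.45985468617855}
```

View pics/scene0.png

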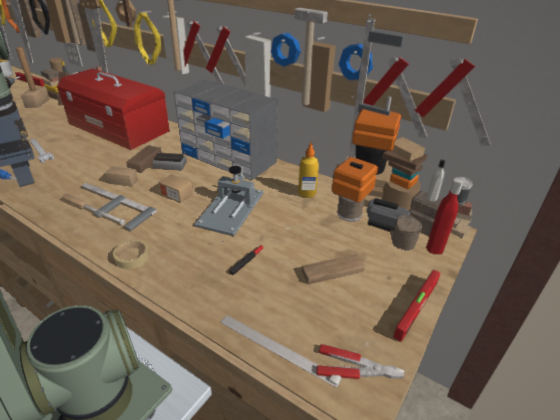

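View pics/top0.png

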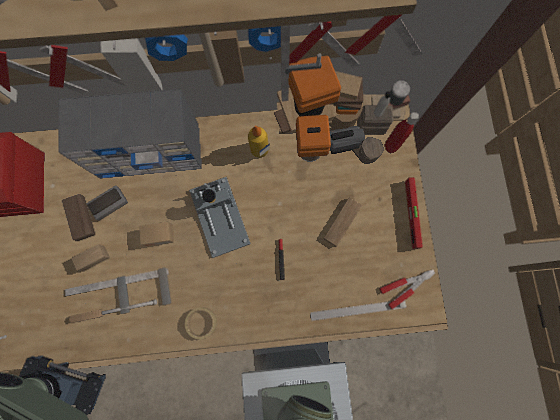

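```bash
sed -i 's/return c,c\["attitude"\],/return c,R.from_euler("xyz",c["attitude"],degrees=True).as_matrix(),/' h.py
```

```text
(no output)
```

The scene view shows the press at about (230,205), the board at (335,268) and the marker at (247,260). In the top view they are the press at (218,217), the board at (338,222), the marker at (281,260) and the level at (413,212). Next I'll enlarge the top view to get the corners.

Run:
```python
from h import *
im=cv2.imread("pics/top0.png"); cv2.imwrite("pics/crop.png",cv2.resize(im[165:285,180:370],None,fx=4,fy=4,interpolation=cv2.INTER_CUBIC))
c,A,e=cam("top"); 
hsv=cv2.cvtColor(im,cv2.COLOR_BGR2HSV)
print([hsv[y,x].tolist() for y,x in[(222,338),(215,345),(235,330),(222,310),(245,345),(240,225)]])
g=(hsv[...,1]<70)&(hsv[...,2]>60); g=g.astype(np.uint8)*255
m=np.zeros_like(g); m[172:262,180:256]=g[172:262,180:256]
k=max(cv2.findContours(m,0,1)[0],key=cv2.contourArea); r=cv2.minAreaRect(k); print(r, onplane(c,A,e,cv2.boxPoints(r),12))
for n,px,z in[("board",(338,222),22),("marker",(281,260),15),("cap",(208,196),126),("level",(413,212),46),("box",(155,235),50)]: print(n,onplane(c,A,e,[px],z))
```

```text
[[15, 75, 115], [16, 102, 105], [15, 81, 104], [18, 91, 143], [17, 88, 133], [99, 18, 100]]
((218.65721130371094, 216.60342407226562), (73.16340637207031, 41.7754020690918), 70.20112609863281) [[740.44155902 291.56716513  12.        ]
 [776.04538483 159.06207721  12.        ]
 [538.2773536   96.38647273  12.        ]
 [505.74986605 224.88798235  12.        ]]
board [[ 579.61194768 -190.4022751    22.        ]]
marker [[477.09466187   4.55149191  15.        ]]
cap [[680.33016499 203.97788186 126.        ]]
level [[ 583.89928869 -426.75227514   46.        ]]
box [[591.56348151 388.99097704  50.        ]]
```

View pics/crop.png

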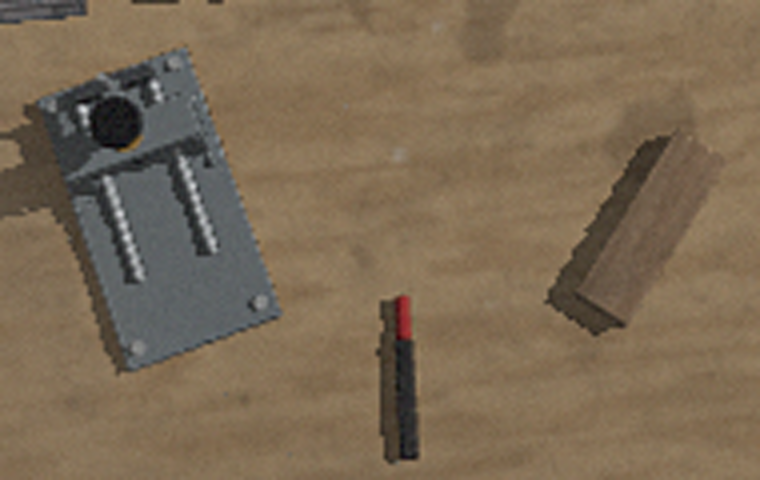

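The crop gives the board's top face at (680,130), (722,160), (625,325) and (577,292). The press base corners are at (40,103), (187,48), (280,315) and (122,372).

```bash
cat >> h.py <<'E'
def plan(tgts,p=None,yaw=None):
    """tgts: list of (x,y,z,yaw). prints tool-frame delta per call (250 mm/43 deg per call)"""
    if p is None:
        s=env.state(); p=np.array(s["ee_pos"]); yaw=s["ee_rot"][2]
    for t in tgts:
        t=np.array(t,float); d=t[:3]-p; dy=(t[3]-yaw+180)%360-180
        n=max(1,int(np.ceil(max(np.linalg.norm(d)/240,abs(dy)/42))))
        for i in range(n):
            a=np.radians(yaw); st=d/n
            # tool x=(cos,sin,0), y=(sin,-cos,0), z=down
            print(np.round([(st[0]*np.cos(a)+st[1]*np.sin(a))/1e3,(st[0]*np.sin(a)-st[1]*np.cos(a))/1e3,-st[2]/1e3,-np.radians(dy/n)],4).tolist())
            p=p+st; yaw+=dy/n
        print('--')
E
python3 - <<'E'
from h import *
c,A,e=cam("top")
f=lambda q:np.array(q)/4+[180,165]-.375
B=onplane(c,A,e,f([(680,130),(722,160),(625,325),(577,292)]),22); print(B.round(1),B.mean(0),[np.linalg.norm(B[i]-B[i-1]) for i in range(4)])
d=B[:2].mean(0)-B[2:].mean(0); print(np.degrees(np.arctan2(d[1],d[0])))
P=onplane(c,A,e,f([(40,103),(187,48),(280,315),(122,372)]),12); print(P.round(1),P.mean(0),[np.linalg.norm(P[i]-P[i-1]) for i in range(4)])
d=P[:2].mean(0)-P[2:].mean(0); y=np.arctan2(d[1],d[0]); print(np.degrees(y))
print("cap pred",P.mean(0)[:2]+45*np.array([np.cos(y),np.sin(y)]))
plan([(520,150,250,195),(540,-165,200,149)])
E
```

```text
[[ 657.6 -238.6   22. ]
 [ 629.3 -269.1   22. ]
 [ 503.7 -173.8   22. ]
 [ 533.8 -139.    22. ]] [ 581.10315578 -205.13591983   22.        ] [np.float64(158.9659118416507), np.float64(41.63534694470956), np.float64(157.75871169845792), np.float64(45.99328521578227)]
-37.99722152336691
[[735.7 281.9  12. ]
 [770.7 157.9  12. ]
 [540.5  99.7  12. ]
 [507.7 228.8  12. ]] [638.6110574  192.08447655  12.        ] [np.float64(234.08963991127135), np.float64(128.82109661016534), np.float64(237.4510635343306), np.float64(133.24577105102722)]
13.659635666821845
cap pred [682.33826521 202.71139036]
[-0.1401, -0.0779, -0.0123, -0.2209]
[-0.1196, -0.1067, -0.0123, -0.2209]
[-0.0934, -0.1303, -0.0123, -0.2209]
--
[0.0311, -0.1547, 0.025, 0.4014]
[-0.0318, -0.1546, 0.025, 0.4014]
--
```

Call:
apply_moves:
  deltas:
    - [-0.14,-0.078,-0.012,-0.22,1]
    - [-0.14,-0.078,-0.012,-0.22,1]
    - [-0.14,-0.078,-0.012,-0.22,1]
    - [-0.14,-0.078,-0.012,-0.22,1]

```text
time_s: 0.5
ee_pos: [324.7, 399.6, 226.1]
ee_rot: [-179.9, 0.1, 169.4]
force: [-0.5, 1.2, -0.1]
gripper_width: 90.9
gripper_force: 0.0
```

Call:
apply_moves:
  deltas:
    - [-0.12,-0.107,-0.012,-0.22,1]
    - [-0.12,-0.107,-0.012,-0.22,1]
    - [-0.12,-0.107,-0.012,-0.22,1]
    - [-0.12,-0.107,-0.012,-0.22,1]

```text
time_s: 0.9
ee_pos: [423.6, 273.5, 238.1]
ee_rot: [-180.0, 0.1, -177.9]
force: [-0.7, -0.0, -0.4]
gripper_width: 91.3
gripper_force: 0.0
```

Call:
apply_moves:
  deltas:
    - [-0.093,-0.13,-0.012,-0.22,1]
    - [-0.093,-0.13,-0.012,-0.22,1]
    - [-0.093,-0.13,-0.012,-0.22,1]
    - [-0.093,-0.13,-0.012,-0.22,1]
    - [-0.093,-0.13,-0.012,-0.22,1]

```text
time_s: 1.4
ee_pos: [520.6, 148.8, 249.5]
ee_rot: [180.0, -0.0, -165.3]
force: [-0.9, 0.2, -0.1]
gripper_width: 91.2
gripper_force: 0.0
```

Run:
```python
from h import *
T=pose(); np.save("T1.npy",T); print(T.round(3)); cv2.imwrite("pics/w1.png",cams.grab_frame("wrist"))
plan([(540,-165,200,142)])
```

```text
[[-9.67000e-01 -2.53000e-01 -1.00000e-03  5.20647e+02]
 [-2.53000e-01  9.67000e-01  0.00000e+00  1.48760e+02]
 [ 0.00000e+00  0.00000e+00 -1.00000e+00  2.49487e+02]
 [ 0.00000e+00  0.00000e+00  0.00000e+00  1.00000e+00]]
[0.0302, -0.1549, 0.0247, 0.4603]
[-0.0418, -0.1522, 0.0247, 0.4603]
--
```

View pics/w1.png

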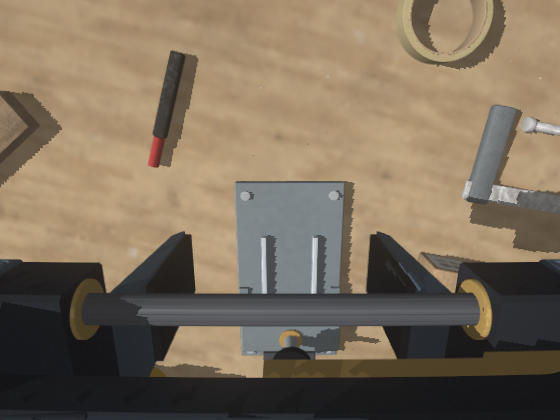

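The wrist view shows the base's near corners at (236,182) and (346,182). The rails start at about (265,236) and (316,236), and the cap is at (291,358). I'll fit the base edges and the rail lines.

Run:
```python
from h import *
im=cv2.imread("pics/w1.png"); T=np.load("T1.npy"); c,A,e=cam("wrist",T)
hsv=cv2.cvtColor(im,cv2.COLOR_BGR2HSV); g=(hsv[...,0]>60)&(hsv[...,2]>60)
L=[];Rr=[]
for y in range(190,285,3):
    x=np.where(g[y,225:360])[0]+225; x=x[np.median(g[y-1:y+2,x],axis=0)>0]; L.append((x[0]-.5,y));Rr.append((x[-1]+.5,y))
near=[(x,np.where(g[150:230,x])[0][0]+150-.5) for x in range(245,335,4)]
br=im.max(2)>170
ra=[];rb=[]
for y in range(240,286,3):
    for lo,hi,o in((255,278,ra),(305,328,rb)):
        x=np.where(br[y,lo:hi])[0]+lo
        if len(x): o.append((x.mean(),y))
def fit(px,z):
    P=onplane(c,A,e,px,z)[:,:2]; vx,vy,x0,y0=cv2.fitLine(P.astype(np.float32),cv2.DIST_HUBER,0,.01,.01).ravel(); 
    if vx<0:vx,vy=-vx,-vy
    r=((P-[x0,y0])@[-vy,vx]); print(np.degrees(np.arctan2(vy,vx)),(x0,y0),"res",r.std()); return np.array([x0,y0]),np.array([vx,vy])
l=fit(L,12);r=fit(Rr,12);n=fit(near,12);a=fit(ra,22);b=fit(rb,22)
print(L[0],L[-1],Rr[0],Rr[-1],len(ra),len(rb),ra[0],rb[0])
y=np.radians(np.mean([np.degrees(np.arctan2(*q[1][::-1])) for q in(l,r,a,b)])); u=np.array([np.cos(y),np.sin(y)]);v=np.array([-u[1],u[0]])
print("yaw",np.degrees(y),"lat base",l[0]@v,r[0]@v,"rails",a[0]@v,b[0]@v,"near x",n[0]@u)
cap=onplane(c,A,e,[(291,360)],126)[0,:2];print("cap",cap@u-n[0]@u,cap@v)
for nm,lat in(("base",(l[0]@v+r[0]@v)/2),("rail",(a[0]@v+b[0]@v)/2)): print(nm,u*(n[0]@u+120)+v*lat)
```

```text
14.97385 (np.float32(606.0811), np.float32(115.582245)) res 0.36348177422401823
14.860704 (np.float32(574.1022), np.float32(239.86235)) res 0.34978523462041394
-74.42124 (np.float32(522.8046), np.float32(159.66893)) res 0.44192331657734363
14.479735 (np.float32(624.7804), np.float32(154.27376)) res 0.2601682917886475
16.180195 (np.float32(613.6661), np.float32(215.50688)) res 0.48162072048965865
(np.float64(234.5), 190) (np.float64(238.5), 283) (np.float64(343.5), 190) (np.float64(339.5), 283) 16 16 (np.float64(263.0), 240) (np.float64(314.5), 240)
yaw 15.123621 lat base -46.549026 81.770065 rails -14.076263 47.935806 near x 546.3554
cap 156.93938882658597 16.728573257486282
base [638.6817  190.85439]
rail [638.8593  190.19722]
```

Call:
apply_moves:
  deltas:
    - [0.03,-0.155,0.025,0.46,1]
    - [0.03,-0.155,0.025,0.46,1]
    - [0.03,-0.155,0.025,0.46,1]
    - [0.03,-0.155,0.025,0.46,1]

```text
time_s: 1.85
ee_pos: [529.1, -9.5, 223.8]
ee_rot: [-179.9, -0.1, 168.3]
force: [0.9, 0.4, -0.9]
gripper_width: 91.4
gripper_force: 0.0
```

Call:
apply_moves:
  deltas:
    - [-0.042,-0.152,0.025,0.46,1]
    - [-0.042,-0.152,0.025,0.46,1]
    - [-0.042,-0.152,0.025,0.46,1]
    - [-0.042,-0.152,0.025,0.46,1]
    - [-0.042,-0.152,0.025,0.46,1]

```text
time_s: 2.35
ee_pos: [541.2, -164.1, 199.3]
ee_rot: [180.0, -0.1, 142.2]
force: [-0.5, 1.0, -0.3]
gripper_width: 91.2
gripper_force: 0.0
```

Run:
```python
from h import *
T=pose(); np.save("T2.npy",T); print(T.round(3)); cv2.imwrite("pics/w2.png",cams.grab_frame("wrist"))
```

```text
[[-7.90000e-01  6.13000e-01 -1.00000e-03  5.41162e+02]
 [ 6.13000e-01  7.90000e-01  2.00000e-03 -1.64077e+02]
 [ 2.00000e-03  1.00000e-03 -1.00000e+00  1.99341e+02]
 [ 0.00000e+00  0.00000e+00  0.00000e+00  1.00000e+00]]
```

View pics/w2.png

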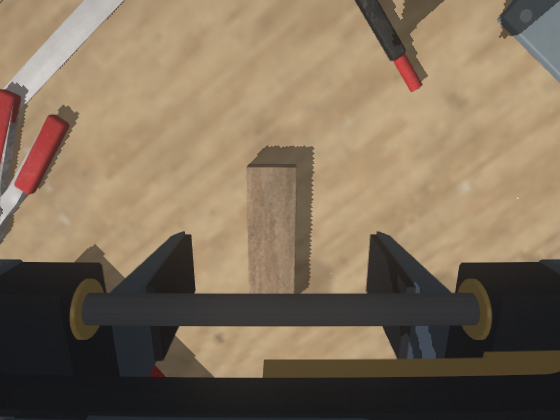

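The board's top face spans columns 248–296, with its near end at row 166, between the fingers but a little left of centre.

Run:
```python
from h import *
im=cv2.imread("pics/w2.png"); T=np.load("T2.npy"); c,A,e=cam("wrist",T)
lab=cv2.GaussianBlur(cv2.cvtColor(im,cv2.COLOR_BGR2LAB),(5,5),0).astype(float)
g=np.abs(np.diff(lab[...,0],axis=1))+np.abs(np.diff(lab[...,2],axis=1))
L=[(238+np.argmax(g[y,238:260])+.5,y) for y in range(172,288,3)]
Rr=[(286+np.argmax(g[y,286:306])+.5,y) for y in range(172,288,3)]
gy=np.abs(np.diff(lab[...,0],axis=0)); N=[(x,158+np.argmax(gy[158:176,x])+.5) for x in range(254,292,3)]
def fit(px):
    P=onplane(c,A,e,px,22)[:,:2]; vx,vy,x0,y0=cv2.fitLine(P.astype(np.float32),cv2.DIST_HUBER,0,.01,.01).ravel()
    if vx<0:vx,vy=-vx,-vy
    print(np.degrees(np.arctan2(vy,vx)),((P-[x0,y0])@[-vy,vx]).std());return np.array([x0,y0]),np.arctan2(vy,vx)
l,al=fit(L);r,ar=fit(Rr);n,_=fit(N)
a=(al+ar)/2;u=np.array([np.cos(a),np.sin(a)]);v=np.array([-u[1],u[0]])
print("yaw",np.degrees(a),"width",(l-r)@v); mid=u*(n@u)+v*((l+r)@v/2)
print("near end",mid,"center",mid+80*u,"grasp",mid+35*u)
G=mid+35*u; plan([(*G,60,np.degrees(a)+180),(*G,8,np.degrees(a)+180)])
```

```text
-38.0003 0.4172687888787886
-38.229385 0.4323195540114492
52.124477 0.26399151749034355
yaw -38.114845 width -49.126175
near end [ 517.896   -158.05594] center [ 580.838   -207.43512] grasp [ 545.4331  -179.65933]
[-0.0135, -0.0105, 0.1398, 0.0064]
--
[0.0, 0.0, 0.052, -0.0]
--
```

Call:
apply_moves:
  deltas:
    - [-0.0135,-0.0105,0.14,0.006,1]
    - [-0.0135,-0.0105,0.14,0.006,1]
    - [-0.0135,-0.0105,0.14,0.006,1]
    - [-0.0135,-0.0105,0.14,0.006,1]
    - [-0.0135,-0.0105,0.14,0.006,1]

```text
time_s: 2.9
ee_pos: [546.1, -179.6, 60.8]
ee_rot: [180.0, -0.0, 141.9]
force: [0.8, 0.2, -0.1]
gripper_width: 91.3
gripper_force: 0.0
```

Call:
apply_moves:
  deltas:
    - [0,0,0.03,0,1]
    - [0,0,0.052,0,1]
    - [0,0,0.052,0,1]

```text
time_s: 3.2
ee_pos: [545.6, -180.3, 8.6]
ee_rot: [180.0, -0.0, 141.9]
force: [-0.8, -0.2, 0.4]
gripper_width: 91.4
gripper_force: 0.0
```

Call:
apply_moves:
  deltas:
    - [0,0,0,0,-0.3]
    - [0,0,0,0,-0.3]
    - [0,0,0,0,-0.3]
    - [0,0,0,0,-0.3]
    - [0,0,0,0,-0.3]
  grip_force: 40

```text
time_s: 3.7
ee_pos: [545.7, -181.6, 8.5]
ee_rot: [180.0, 0.0, 141.8]
force: [-0.4, 0.2, -0.2]
gripper_width: 54.0
gripper_force: 0.0
```

Call:
apply_moves:
  deltas:
    - [0,0,0,0,-0.3]
    - [0,0,0,0,-0.3]
    - [0,0,0,0,-0.3]

```text
time_s: 4.0
ee_pos: [545.8, -181.5, 8.3]
ee_rot: [180.0, 0.0, 141.8]
force: [0.2, 0.6, 4.6]
gripper_width: 49.9
gripper_force: 39.9
```

Run:
```python
from h import *
u=np.array([np.cos(np.radians(15)),np.sin(np.radians(15))]); G=np.array([638.7,190.5])-120*u
s=env.state(); plan([(*s["ee_pos"][:2],130,s["ee_rot"][2]),(*G,130,195),(*G,75,195)])
```

```text
[0.0, 0.0, -0.1217, -0.0]
--
[0.1145, 0.1268, -0.0, -0.4645]
[0.0456, 0.1647, -0.0, -0.4645]
--
[-0.0, 0.0, 0.055, -0.0]
--
```

Call:
apply_moves:
  deltas:
    - [0,0,-0.02,0,-0.3]
    - [0,0,-0.06,0,-0.3]
    - [0,0,-0.1,0,-0.3]
    - [0,0,-0.122,0,-0.3]
    - [0,0,-0.122,0,-0.3]

```text
time_s: 4.5
ee_pos: [547.2, -182.3, 132.9]
ee_rot: [179.9, 0.4, 141.8]
force: [0.3, -0.3, -1.5]
gripper_width: 49.8
gripper_force: 39.9
```

Call:
apply_moves:
  deltas:
    - [0.023,0.025,0,-0.093,-0.3]
    - [0.046,0.051,0,-0.186,-0.3]
    - [0.069,0.076,0,-0.279,-0.3]
    - [0.092,0.102,0,-0.372,-0.3]
    - [0.1145,0.127,0,-0.4645,-0.3]

```text
time_s: 5.0
ee_pos: [532.3, -9.6, 127.6]
ee_rot: [-180.0, -0.2, 168.6]
force: [0.6, 0.9, -1.0]
gripper_width: 49.8
gripper_force: 39.9
```

Call:
apply_moves:
  deltas:
    - [0.009,0.033,0,-0.093,-0.3]
    - [0.018,0.066,0,-0.186,-0.3]
    - [0.027,0.099,0,-0.279,-0.3]
    - [0.036,0.132,0,-0.372,-0.3]
    - [0.0456,0.1647,0,-0.4645,-0.3]

```text
time_s: 5.5
ee_pos: [520.9, 160.5, 127.6]
ee_rot: [-180.0, -0.2, -164.7]
force: [-0.3, 0.7, -2.5]
gripper_width: 49.7
gripper_force: 39.9
```

Call:
apply_moves:
  deltas:
    - [0,0,0.03,0,-0.3]
    - [0,0,0.055,0,-0.3]
    - [0,0,0.055,0,-0.3]

```text
time_s: 5.8
ee_pos: [518.2, 158.7, 69.9]
ee_rot: [-180.0, -0.7, -164.9]
force: [-1.1, -0.3, -0.4]
gripper_width: 49.6
gripper_force: 39.9
```

Run:
```python
from h import *
T=pose(); np.save("T3.npy",T); print(T.round(3)); w=cams.grab_frame("wrist"); cv2.imwrite("pics/w3.png",w)
t=cams.grab_frame("top"); cv2.imwrite("pics/t3.png",t)
cv2.imwrite("pics/c3.png",np.hstack([cv2.resize(w[:,130:430],(428,600)),cv2.resize(t[160:300,170:255],(364,600),interpolation=cv2.INTER_CUBIC)]))
```

```text
[[-9.66000e-01 -2.60000e-01 -1.10000e-02  5.18174e+02]
 [-2.60000e-01  9.66000e-01 -3.00000e-03  1.58740e+02]
 [ 1.20000e-02 -0.00000e+00 -1.00000e+00  6.99110e+01]
 [ 0.00000e+00  0.00000e+00  0.00000e+00  1.00000e+00]]
```

View pics/c3.png

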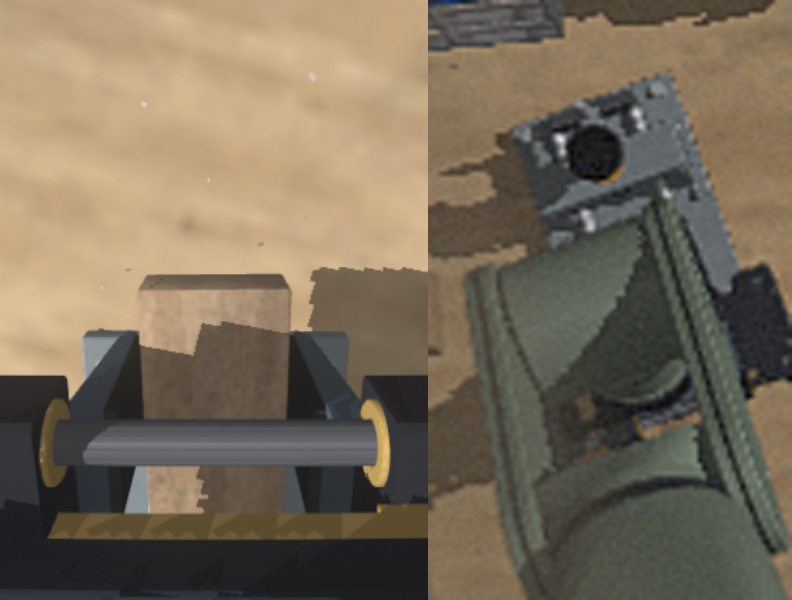

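The board is held straight in the gripper. In full-frame pixels its edges are at columns 227 and 333, with its near end at row 203. Now I'll measure its pose in the hand.

Run:
```python
from h import *
im=cv2.imread("pics/w3.png"); T=np.load("T3.npy"); c,A,e=cam("wrist",T); z=T[2,3]+13.7
lab=cv2.GaussianBlur(cv2.cvtColor(im,cv2.COLOR_BGR2LAB),(5,5),0).astype(float)
g=np.abs(np.diff(lab,axis=1)).sum(2); gy=np.abs(np.diff(lab,axis=0)).sum(2)
L=[(220+np.argmax(g[y,220:236])+.5,y) for y in range(208,232,2)]
Rr=[(326+np.argmax(g[y,326:342])+.5,y) for y in range(208,232,2)]
N=[(x,196+np.argmax(gy[196:212,x])+.5) for x in range(235,325,4)]
tl=lambda q:(np.c_[onplane(c,A,e,q,z)]-T[:3,3])@T[:3,:3]
l,r,n=tl(L),tl(Rr),tl(N)
print(np.polyfit(l[:,0],l[:,1],1),np.polyfit(r[:,0],r[:,1],1),l.mean(0),r.mean(0)); print("end x",np.median(n[:,0]),np.degrees(np.polyfit(n[:,1],n[:,0],1)))
s=env.state();print(s["ee_pos"],s["ee_rot"],s["time_s"])
u=np.array([np.cos(np.radians(15)),np.sin(np.radians(15))]); G=np.array([638.7,190.5])
d=s["ee_pos"][:2]-G; print("press frame tcp",d@u,d@[-u[1],u[0]])
```

```text
[ -0.29135933 -16.1382085 ] [-0.03948108 25.64064089] [ 27.97649134 -24.28942015 -13.36769258] [ 27.95172137  24.53707677 -13.38116339]
end x 35.936902498280105 [3.50072523e-01 2.06390007e+03]
[521.56553973 159.27017761  73.69819057] [-179.99564151   -0.18258203 -164.97924273] 5.9
press frame tcp -121.22607313092472 0.1509371592875053
```

Call:
apply_moves:
  deltas:
    - [0,0,0.01,0,-0.3]
    - [0,0,0.02,0,-0.3]
    - [0,0,0.03,0,-0.3]
    - [0,0,0.04,0,-0.3]
    - [0,0,0.04,0,-0.3]

```text
time_s: 6.4
ee_pos: [521.2, 159.2, 33.3]
ee_rot: [180.0, -0.2, -165.0]
force: [0.1, 0.8, -1.6]
gripper_width: 49.8
gripper_force: 39.9
```

Call:
apply_moves:
  deltas:
    - [0,0,0.003,0,-0.3]
    - [0,0,0.006,0,-0.3]
    - [0,0,0.009,0,-0.3]
    - [0,0,0.012,0,-0.3]
    - [0,0,0.012,0,-0.3]

```text
time_s: 6.9
ee_pos: [522.2, 159.6, 22.6]
ee_rot: [180.0, -0.0, -165.0]
force: [0.2, -0.1, -1.0]
gripper_width: 49.9
gripper_force: 39.9
```

Call:
apply_moves:
  deltas:
    - [0,0,0.001,0,-0.3]
    - [0,0,0.002,0,-0.3]
    - [0,0,0.002,0,-0.3]

```text
time_s: 7.2
ee_pos: [522.4, 159.6, 20.9]
ee_rot: [180.0, 0.0, -165.0]
force: [0.5, 0.6, -1.7]
gripper_width: 49.9
gripper_force: 39.9
```

Call:
apply_moves:
  deltas:
    - [-0.009,0,0,0,-0.3]
    - [-0.018,0,0,0,-0.3]
    - [-0.027,0,0,0,-0.3]
    - [-0.036,0,0,0,-0.3]
    - [-0.045,0,0,0,-0.3]

```text
time_s: 7.7
ee_pos: [566.9, 171.6, 20.9]
ee_rot: [180.0, 0.0, -165.0]
force: [0.1, -0.1, -1.8]
gripper_width: 49.4
gripper_force: 39.9
```

Call:
apply_moves:
  deltas:
    - [0,0,0,0,-0.3]
    - [0,0,0,0,-0.3]

```text
time_s: 7.9
ee_pos: [565.7, 171.3, 20.7]
ee_rot: [180.0, -0.0, -165.0]
force: [-0.4, -0.9, -0.8]
gripper_width: 49.8
gripper_force: 39.9
```

Call:
apply_moves:
  deltas:
    - [0,0,0,0,0.6]
    - [0,0,0,0,0.6]
    - [0,0,0,0,0.6]
    - [0,0,0,0,0.6]

```text
time_s: 8.3
ee_pos: [565.9, 171.3, 21.2]
ee_rot: [180.0, 0.0, -165.0]
force: [0.4, -0.3, 0.9]
gripper_width: 72.5
gripper_force: 0.0
```

Call:
apply_moves:
  deltas:
    - [0,0,-0.02,0,0.6]
    - [0,0,-0.045,0,0.6]
    - [0.03,0,-0.045,0,-1]
    - [0.065,0,-0.045,0,-1]
    - [0.065,0,-0.045,0,-1]

```text
time_s: 8.8
ee_pos: [497.8, 153.0, 65.6]
ee_rot: [180.0, -0.4, -165.0]
force: [0.4, -0.6, -0.2]
gripper_width: 51.6
gripper_force: 0.0
```

Call:
apply_moves:
  deltas:
    - [0,0,0,0,-1]
    - [0,0,0,0,-1]
    - [0,0,0,0,-1]
    - [0,0,0,0,-1]
    - [0,0,0,0,-1]

```text
time_s: 9.3
ee_pos: [503.5, 154.6, 65.8]
ee_rot: [180.0, -0.0, -165.0]
force: [-0.0, 0.4, -0.8]
gripper_width: 12.1
gripper_force: 0.0
```

Call:
apply_moves:
  deltas:
    - [0,0,0,0,-1]
    - [0,0,0,0,-1]
    - [0,0,0,0,-1]

```text
time_s: 9.6
ee_pos: [503.1, 154.5, 65.9]
ee_rot: [180.0, -0.0, -165.0]
force: [-0.2, 0.8, 0.0]
gripper_width: 0.8
gripper_force: 0.0
```

Run:
```python
from h import *
T=pose(); np.save("T4.npy",T); print(T.round(3)); cv2.imwrite("pics/w4.png",cams.grab_frame("wrist"))
```

```text
[[-9.66000e-01 -2.59000e-01 -0.00000e+00  5.03114e+02]
 [-2.59000e-01  9.66000e-01  0.00000e+00  1.54459e+02]
 [ 0.00000e+00  0.00000e+00 -1.00000e+00  6.59000e+01]
 [ 0.00000e+00  0.00000e+00  0.00000e+00  1.00000e+00]]
```

View pics/w4.png

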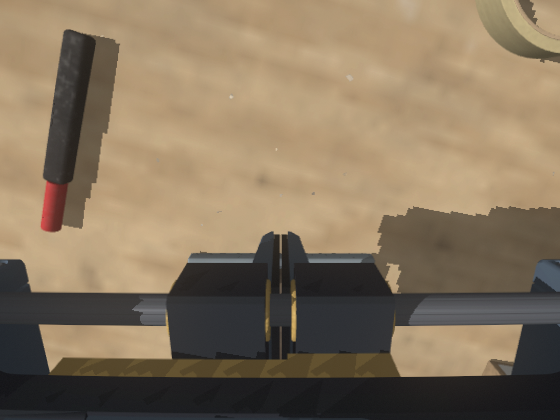

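The fingers are shut and hide the board, and the marker hasn't moved. Next I'll lower behind the board's end and push.

Call:
apply_moves:
  deltas:
    - [0,0,0.025,0,-1]
    - [0,0,0.042,0,-1]
    - [0,0,0.049,0,-1]
    - [0,0,0.049,0,-1]

```text
time_s: 10.05
ee_pos: [502.5, 154.3, 16.2]
ee_rot: [180.0, -0.1, -165.0]
force: [-0.2, 0.2, 0.1]
gripper_width: 0.3
gripper_force: 0.0
```

Call:
apply_moves:
  deltas:
    - [-0.006,0,0,0,-1]
    - [-0.012,0,0,0,-1]
    - [-0.018,0,0,0,-1]
    - [-0.024,0,0,0,-1]
    - [-0.03,0,0,0,-1]

```text
time_s: 10.55
ee_pos: [532.6, 162.4, 17.2]
ee_rot: [180.0, 0.0, -165.0]
force: [-1.7, 0.8, 1.9]
gripper_width: 0.3
gripper_force: 0.7
```

Call:
apply_moves:
  deltas:
    - [-0.006,0,0,0,-1]
    - [-0.012,0,0,0,-1]
    - [-0.018,0,0,0,-1]
    - [-0.024,0,0,0,-1]
    - [-0.026,0,0,0,-1]

```text
time_s: 11.05
ee_pos: [558.2, 169.2, 16.9]
ee_rot: [180.0, 0.1, -165.0]
force: [-1.0, -0.3, 0.7]
gripper_width: 0.5
gripper_force: 0.7
```

Call:
apply_moves:
  deltas:
    - [-0.001,0,0,0,-1]
    - [-0.002,0,0,0,-1]
    - [-0.003,0,0,0,-1]
    - [-0.004,0,0,0,-1]
    - [-0.005,0,0,0,-1]

```text
time_s: 11.55
ee_pos: [562.1, 170.3, 16.9]
ee_rot: [180.0, 0.0, -165.0]
force: [-1.8, -0.7, -0.4]
gripper_width: 0.4
gripper_force: 0.3
```

Call:
apply_moves:
  deltas:
    - [-0.001,0,0,0,-1]
    - [-0.002,0,0,0,-1]
    - [-0.003,0,0,0,-1]
    - [-0.004,0,0,0,-1]
    - [-0.004,0,0,0,-1]

```text
time_s: 12.05
ee_pos: [564.8, 171.0, 16.9]
ee_rot: [180.0, -0.1, -165.0]
force: [-3.8, -1.3, 3.2]
gripper_width: 0.5
gripper_force: 2.3
```

Call:
apply_moves:
  deltas:
    - [-0.001,0,0,0,-1]
    - [-0.002,0,0,0,-1]
    - [-0.003,0,0,0,-1]

```text
time_s: 12.35
ee_pos: [564.8, 171.0, 17.0]
ee_rot: [-180.0, -0.5, -165.0]
force: [-12.5, -3.4, 11.5]
gripper_width: 0.5
gripper_force: 6.4
```

The push stopped at press x = -76.4, with about 13 N on the tool, so the board is home. I'll back off, go up and check it.

Call:
apply_moves:
  deltas:
    - [0.01,0,0,0,-1]
    - [0.018,0,-0.01,0,-1]
    - [0.018,0,-0.06,0,-1]
    - [0.018,0,-0.11,0,-1]
    - [0.018,0,-0.16,0,-1]

```text
time_s: 12.85
ee_pos: [551.6, 167.5, 179.6]
ee_rot: [180.0, 0.1, -165.0]
force: [0.4, 0.6, 0.8]
gripper_width: 0.4
gripper_force: 0.0
```

Call:
apply_moves:
  deltas:
    - [0,0,-0.05,0,-1]
    - [0,0,-0.06,0,-1]
    - [0,0,-0.06,0,-1]

```text
time_s: 13.15
ee_pos: [552.7, 167.8, 240.0]
ee_rot: [180.0, 0.4, -165.0]
force: [0.2, -1.4, -0.5]
gripper_width: 0.2
gripper_force: 0.0
```

Run:
```python
from h import *
T=pose(); np.save("T5.npy",T); print(T[:3,3].round(1)); cv2.imwrite("pics/w5.png",cams.grab_frame("wrist"))
```

```text
[552.7 167.8 240. ]
```

View pics/w5.png

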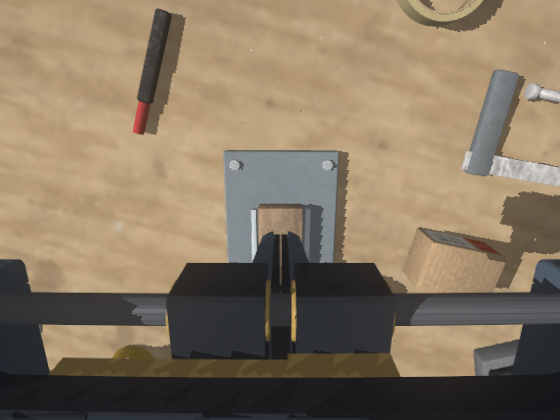

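The board lies between the rails with its near end at row 207 (columns 258–303). The base's near edge is at row 151, and the marker and screw box haven't moved.

Run:
```python
from h import *
T=np.load("T5.npy"); c,A,e=cam("wrist",T)
u=np.array([np.cos(np.radians(15)),np.sin(np.radians(15))]);v=np.array([-u[1],u[0]]);G=np.array([638.7,190.5])
for z,q in((12,[(225,151),(338,151)]),(34,[(258.5,207),(303.5,207)])):
    P=onplane(c,A,e,q,z)[:,:2]-G; print(z,np.c_[P@u,P@v].round(1))
C=G+45*u; plan([(*C,240,195),(*C,140,195)])
```

```text
12 [[-118.6  -61.7]
 [-118.5   64.6]]
34 [[-59.7 -24. ]
 [-59.7  25.7]]
[-0.1353, -0.0003, -0.0026, 0.0004]
--
[-0.0, 0.0, 0.1, -0.0]
--
```

Call:
apply_moves:
  deltas:
    - [-0.04,0,0,0,-1]
    - [-0.08,0,0,0,-1]
    - [-0.12,0,0,0,-1]
    - [-0.135,0,0,0,-1]
    - [-0.135,0,0,0,-1]

```text
time_s: 13.7
ee_pos: [682.5, 202.5, 232.1]
ee_rot: [180.0, -0.3, -165.0]
force: [0.0, -0.5, -0.3]
gripper_width: 0.0
gripper_force: 0.0
```

Call:
apply_moves:
  deltas:
    - [0,0,0.04,0,-1]
    - [0,0,0.08,0,-1]
    - [0,0,0.1,0,-1]
    - [0,0,0.1,0,-1]

```text
time_s: 14.1
ee_pos: [677.6, 201.3, 131.4]
ee_rot: [-180.0, -0.7, -165.0]
force: [0.7, 0.2, 0.1]
gripper_width: 0.3
gripper_force: 0.0
```

Call:
apply_moves:
  deltas:
    - [0,0,0.004,0,-1]
    - [0,0,0.008,0,-1]
    - [0,0,0.012,0,-1]
    - [0,0,0.016,0,-1]
    - [0,0,0.016,0,-1]

```text
time_s: 14.6
ee_pos: [682.3, 202.6, 121.6]
ee_rot: [180.0, 0.1, -165.0]
force: [0.4, 0.3, 2.3]
gripper_width: 0.3
gripper_force: 1.4
```

Call:
apply_moves:
  deltas:
    - [0,0,0.003,0,-1]
    - [0,0,0.006,0,-1]
    - [0,0,0.009,0,-1]
    - [0,0,0.012,0,-1]
    - [0,0,0.014,0,-1]

```text
time_s: 15.1
ee_pos: [682.4, 202.6, 108.6]
ee_rot: [180.0, 0.1, -165.0]
force: [-1.4, 0.0, 10.0]
gripper_width: 0.6
gripper_force: 5.3
```

Call:
apply_moves:
  deltas:
    - [0,0,0,0,-1]
    - [0,0,0,0,-1]
    - [0,0,0,0,-1]
    - [0,0,0,0,-1]

```text
time_s: 15.5
ee_pos: [682.4, 202.6, 109.1]
ee_rot: [180.0, 0.2, -165.0]
force: [-2.0, -0.7, 10.6]
gripper_width: 0.4
gripper_force: 5.1
```

Call:
apply_moves:
  deltas:
    - [0,0,0.001,0,-1]
    - [0,0,0.002,0,-1]
    - [0,0,0.003,0,-1]
    - [0,0,0.0035,0,-1]
    - [0,0,0.0035,0,-1]

```text
time_s: 16.0
ee_pos: [682.4, 202.6, 108.2]
ee_rot: [180.0, 0.2, -165.0]
force: [-4.2, -1.9, 19.7]
gripper_width: 0.6
gripper_force: 9.9
```

Call:
apply_moves:
  deltas:
    - [0,0,0,0,-1]
    - [0,0,0,0,-1]
    - [0,0,0,0,-1]
    - [0,0,0,0,-1]
    - [0,0,0,0,-1]

```text
time_s: 16.5
ee_pos: [682.4, 202.6, 108.2]
ee_rot: [180.0, 0.2, -165.0]
force: [-5.0, -2.3, 20.4]
gripper_width: -0.0
gripper_force: 9.9
```

Run:
```python
from h import *
im=cams.grab_frame("scene"); s=env.state(); print(s["ee_pos"],s["force"])
cv2.imwrite("pics/s6.png",cv2.resize(im[120:270,170:370],None,fx=4,fy=4,interpolation=cv2.INTER_CUBIC))
```

```text
[682.41058115 202.56940586 108.23859281] [-4.01687476 -1.24003248 20.35178679]
```

View pics/s6.png

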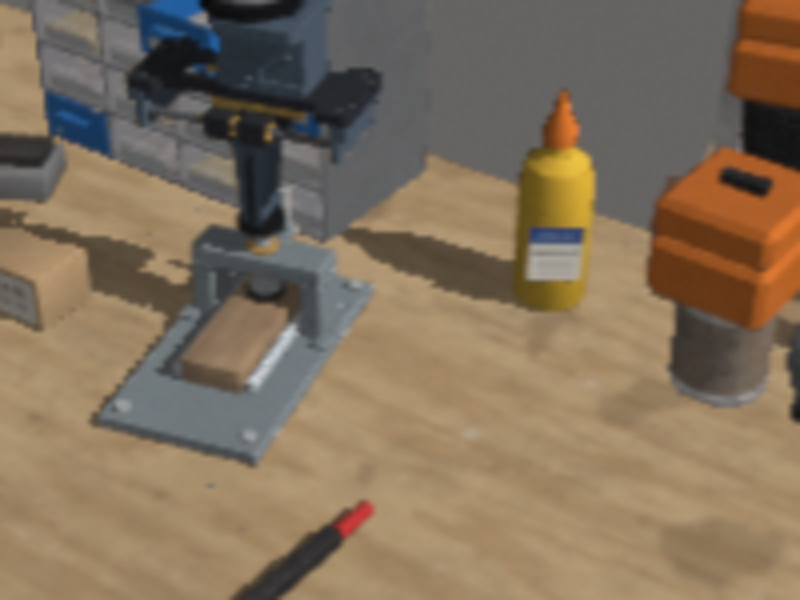

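The scene view shows the board home under the bridge at (235,345) and the fingers on the cap at (262,225). But the force rose from 10.6 to 20 N over only 0.9 mm of travel, so something besides the spring is taking load. I'll check the moment on the tool.

Run:
```python
from h import *
s=env.state(); a=np.radians(15); Rp=np.array([[np.cos(a),np.sin(a),0],[-np.sin(a),np.cos(a),0],[0,0,1]])
print("press-frame F,M",Rp@s["force"],Rp@s["torque"],s["ee_rot"])
c,A,e=cam("top"); im=cv2.imread("pics/top0.png")
print("cabinet corner ground", onplane(c,A,e,[(200,165)],0), "if top z=150..250 at (192,100):",[onplane(c,A,e,[(192,100)],z)[0].round() for z in(150,200,250)])
P=lambda x,y,z: (np.array([638.7,190.5,0])+Rp.T@np.array([x,y,z]))
c,A,e=cam("scene"); f=lambda p:((proj(c,A,e,p)-[170,120])*4).round()
print("rod top",f(P(88,0,106)),"rod foot",f(P(88,0,12)),"tip",f(P(45,0,106)),f(P(45,0,126)),"beam top front edge mid",f(P(27,0,78)))
```

```text
press-frame F,M [-4.2009471  -0.15813571 20.35178679] [ 0.02158281  0.98011626 -0.02915127] [ 179.99633817    0.23624614 -164.97410564]
cabinet corner ground [[823.92963869 244.82629127   0.        ]] if top z=150..250 at (192,100): [array([983., 229., 150.]), array([957., 220., 200.]), array([930., 210., 250.])]
rod top [[279. 186.]] rod foot [[283. 284.]] tip [[257. 213.]] [[256. 191.]] beam top front edge mid [[249. 255.]]
```

Call:
apply_moves:
  deltas:
    - [0,0,-0.001,0,-1]
    - [0,0,-0.002,0,-1]
    - [0,0,-0.002,0,-1]
    - [0,0,-0.002,0,-1]

```text
time_s: 16.95
ee_pos: [682.4, 202.6, 108.3]
ee_rot: [180.0, 0.2, -165.0]
force: [-2.4, -1.1, 12.6]
gripper_width: 0.5
gripper_force: 6.4
```

Run:
```python
from h import *
s=env.state(); a=np.radians(15); Rp=np.array([[np.cos(a),np.sin(a),0],[-np.sin(a),np.cos(a),0],[0,0,1]])
print("press-frame F,M",Rp@s["force"],Rp@s["torque"],s["ee_pos"],s["ee_rot"])
```

```text
press-frame F,M [-2.5694828  -0.40356511 12.62795223] [-0.00831928  0.55099421  0.02501782] [682.37306838 202.5807233  108.30095061] [ 1.79994257e+02  1.74363499e-01 -1.64975005e+02]
```

The moment change puts the extra force at the cap's centre, 0.2 m below the sensor, so the gripper body and the gauge rod aren't taking it. TCP height 108.3 mm means about 17.7 mm of travel, and the 12.6 N push fits the quoted spring. I'll hold briefly to confirm it is steady.

Call:
apply_moves:
  deltas:
    - [0,0,0.0005,0,-1]
    - [0,0,0.0005,0,-1]
    - [0,0,0.0005,0,-1]
    - [0,0,0.0005,0,-1]
    - [0,0,0.0005,0,-1]

```text
time_s: 17.45
ee_pos: [682.4, 202.6, 108.3]
ee_rot: [180.0, 0.2, -165.0]
force: [-2.7, -0.8, 13.8]
gripper_width: 0.2
gripper_force: 7.3
```

Call:
apply_moves:
  deltas:
    - [0,0,0,0,-1]
    - [0,0,0,0,-1]
    - [0,0,0,0,-1]
    - [0,0,0,0,-1]
    - [0,0,0,0,-1]

```text
time_s: 17.95
ee_pos: [682.4, 202.6, 108.3]
ee_rot: [180.0, 0.2, -165.0]
force: [-3.2, -0.2, 14.6]
gripper_width: 0.7
gripper_force: 7.3
```

It is steady but about 2 mm short of nominal, so I'll try once, gently, to get closer to 20 mm.

Call:
apply_moves:
  deltas:
    - [0,0,0.001,0,-1]
    - [0,0,0.002,0,-1]
    - [0,0,0.003,0,-1]
    - [0,0,0.003,0,-1]
    - [0,0,0.003,0,-1]

```text
time_s: 18.45
ee_pos: [682.4, 202.6, 108.2]
ee_rot: [180.0, 0.3, -165.0]
force: [-6.6, -1.0, 25.7]
gripper_width: 0.1
gripper_force: 12.6
```

It is blocked at 108.2 mm, which is still inside the 16–24 mm window. I'll ease off to the light, steady hold and hand in.

Call:
apply_moves:
  deltas:
    - [0,0,-0.001,0,-1]
    - [0,0,-0.002,0,-1]
    - [0,0,-0.003,0,-1]
    - [0,0,-0.003,0,-1]
    - [0,0,-0.003,0,-1]

```text
time_s: 18.95
ee_pos: [682.4, 202.6, 108.3]
ee_rot: [180.0, 0.2, -165.0]
force: [-2.3, -1.1, 13.2]
gripper_width: 0.7
gripper_force: 7.3
```

Call:
apply_moves:
  deltas:
    - [0,0,0,0,-1]
    - [0,0,0,0,-1]
    - [0,0,0,0,-1]
    - [0,0,0,0,-1]
    - [0,0,0,0,-1]

```text
time_s: 19.45
ee_pos: [682.4, 202.6, 108.3]
ee_rot: [180.0, 0.2, -165.0]
force: [-2.8, -0.2, 13.5]
gripper_width: 0.3
gripper_force: 7.3
```

Run:
```python
from h import *
s=env.state(); print(s["ee_pos"],s["force"],s["time_s"])
if 104<s["ee_pos"][2]<109.3 and s["force"][2]>8: print(env.job_done())
```

```text
[682.37881487 202.57517185 108.27927255] [-2.75630759 -0.15573246 13.45325725] 19.45
the job is handed in; nothing more can be done
None
```

I handed the job in with the board home against the end stop and the cap held down steadily at about 17.7 mm with 13 N; that is inside the 16–24 mm window but short of the nominal 20 mm, because something I couldn't identify blocked further travel, even at 26 N.

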